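Soap tray through the spring flap of the dish rack

ROBOT

A 6-joint arm with a two-finger parallel gripper is mounted at the origin on the work surface. World frame = base frame: x ahead of the robot, y to its left, z up, the work surface at z = 0. Lengths are in m, angles in rad, forces in N, time in s.
With the tool pointing down it reaches from about 0.375 to 0.9 m from the base axis. Payload 3.1 kg.
Tool frame: the origin (TCP) lies on the centre line of the jaws, within the pads' length; the fingertips stand 19 mm ahead of it and the grasp point (between the pads) is the TCP (env.tip_extent is the distance from the TCP to the fingertips, in m); z points along the fingers, y is the direction in which the jaws open and shut (so a half turn about z gives the same grasp; the last joint's range is limited). The gripper opens to 87 mm and grips with 3 to 60 N. Pads are 19 mm wide; open, the fingers measure 117 mm over their backs; the gripper's body (75 mm by 190 mm) begins 51 mm behind the grasp point.
Start: joints at [1.042, 0.527, 1.433, -0, 1.181, -0.178], TCP at [0.214, 0.587, 0.242] pointing down, gripper open.
Joint ranges: [-3.08, 3.08], [-0.75, 2.2], [0.22, 2.44], [-1.43, 4.57], [0, 2.65], [-2.85, 2.85]. Speed limits (rad/s): [2.79, 2.79, 3.14, 3.14, 3.14, 3.14].

INTERFACE

Orientations are given as a unit quaternion [x, y, z, w].
In Python, from bench import env, imaging, order, nets gives the robot as it stands.
- The arm moves only by the tool drive_tool, never from a script. Its argument "deltas" is a list of rows, each an object with "xyz": the shift along the tool's x, y, z scaled (see below), a list of three; "angular": the turn, a rotation vector about the tool's x, y, z scaled (see below), a list of three; "gripper": the gripper command: -1 is shut, 1 is fully open, values between are in proportion. A call has exactly 5 rows; each row shifts and turns the pose as measured when the row begins, along the tool's axes as they then stand; what a row does not reach is not made up. The controller multiplies each number of a shift by 2 cm and each number of a turn by 6 degrees. A row lasts 1/8 s, in which the tool goes at most 62.5 mm and 10.7 degrees, less where a joint would pass 70% of its speed; a pose out of reach is approached as far as the arm can. A call with a number of a shift or a turn outside -1 to 1 is refused whole. A call with a gripper value outside its range is refused whole. The fingers move at their own pace and stop on an object; "newtons" is the grip in N (left out, the last holds). Time passes only in rows, so rows that do not move let the fingers close, or fill a call up. It gives the time, the measured TCP pose, the force and the opening at its end, in the units of the state.
- env.observe(): the state, without advancing time (a new reading comes with each control period).
- imaging.snapshot(name): name is "side" or "top" or "wrist"; returns a dict with "image" (400x640x3 uint8, red, green, blue), "camera_matrix" (3x3 intrinsics, pixels), "dist_coeffs" ([k1, k2, p1, p2, k3] as OpenCV has them; the pictures are not rectified), "rvec" (rotation vector, rad) and "tvec" (3), from world to camera coordinates, as OpenCV has them; the wrist camera has in their place "mount" (4x4, takes a point from camera to tool coordinates, whose origin is the TCP and whose axes are the flange's). Camera axes: x right, y down, z forward; pixel columns grow to the right and rows downward; lengths in m; the calibration is good to about 2 mm. A picture is of the moment at which its call begins: read the wrist's pose just before it. There is no depth.
- order.hand_in(): hands the job in, once; it reports no verdict.
Trained networks look in the newest picture that a camera, given by its name, has taken for a name from the list of things; names that differ only in an ending like _2 or _b are one class to them, and where a whole thing is asked for, a point or a joint stands for the part that bears it (a point fixed in the world has none). Each returns a list of dicts, best first, with "conf" (0 to 1); they miss things now and then, are a little off and sometimes report something else, mostly with a low value. They report only what shows in the picture. A call takes as long as a camera call. They do not tell look-alikes from the thing itself.
- nets.recognise(thing, camera): "bbox" ([left, top, right, bottom] in pixels, round what is visible of it).
The state is a dict: "t": time; "joints": joint angles; "qvel": joint speeds; "joint_efforts": joint torques, N m; "tool_pos": TCP position; "ee_rot": TCP orientation; "contact_force": force on the tool from outside, world axes, zero at the start; "moment": the same for the moment, N m; "width": opening from 0.0 (shut) to 1.0 (fully open).
Only numpy, scipy, OpenCV 4.12 (cv2) and the standard library are available. Lean on these libraries where they do the work, as an engineer would, in place of code of your own. Each camera call takes 0.05 s, during which the arm holds its last target.

TASK

Put the empty steel soap tray into the dish rack to drain, through the rack's self-closing flap: push the flap open with one finger and keep it open with that finger while the other finger pushes the tray along the ledge and right through, so that the flap never presses or swings against the tray. Then take the fingers away so that the flap shuts fully behind the tray, which stands flat inside the rack. Do not lift or tip the tray, and leave everything else where it is.

Things in the scene. Friction and masses are not known exactly. Their poses are not given: they have to be found in the camera images.
- rack: Grey plastic dish rack, fixed, open on top, WITHOUT a floor: things in it stand on the ledge, with no step at the opening. Origin on the ledge (z = 0) at the middle of the flap opening; x points level into the rack (roughly world -y; place and yaw vary), y to the left looking in. Front wall on x = 0, opening from y = -56 to +54 mm between round posts 52 mm high, centred at y = -62 and +61 mm.
- rack_middle (a point): Middle of the rack's inside, on the ledge, at rack x = 155 mm, y = 47.5 mm. The slatted walls are 45 mm high, 8 mm thick, on rack x = 0 and 310 mm, y = -160 and +255 mm.
- flap_hinge (a point): On the flap's upright hinge axis, at rack x = 0, y = +54 mm, 25 mm above the ledge.
- flap (a joint): Flap angle: 0 = shut, in line with the front wall; grows as it swings INTO the rack (inward only), stop at 2.2 rad. Plastic panel 100 mm long from the hinge towards rack -y, 5 mm thick, 5 to 45 mm above the ledge. A spring shuts it (0.12 N m when shut, 0.25 N m at 1.6 rad), damped 0.10 N m s/rad: about 1 s to swing shut. While shutting it sweeps all within 100 mm of its axis.
- flap_edge (a point): Middle of the free upright edge of the flap, 100 mm from the hinge axis, 25 mm above the ledge.
- tray: The empty steel soap tray: open, rectangular, 76 mm long (its x), 54 mm wide (its y), 20 mm high, walls and floor 3 mm thick, about 0.14 kg, loose on the ledge outside the rack in front of the flap, its x axis along the rack's x within 0.25 rad. Origin: centre of its underside. A fingertip fits inside it and can push on the inner face of its front (+x) wall, or push it from behind.
- pan: Steel milk pan standing in the rack, 116 mm across, 65 mm high, with a straight rod handle along its x axis. Origin at the centre of its underside. To be left alone.
- cup_in: White melamine cup, 72 mm across, 75 mm high, standing in the rack. Origin at the centre of its underside. To be left alone.
- cup_out: White melamine cup, 72 mm across, 75 mm high, standing on the ledge outside the rack near the tray. Origin at the centre of its underside. To be left alone.
- spoon: Wooden stirring spoon, about 210 mm long, 12 mm thick, lying in the rack along its x axis. Origin at its middle, on the ledge. To be left alone.
- soap: Bar of soap, 75 x 48 x 22 mm, lying on the ledge outside the rack. Origin at the centre of its underside. To be left alone.
- shampoo: White shampoo bottle, 60 mm across, 170 mm high, standing at the far left of the ledge. Origin at the centre of its underside. To be left alone.
- cream: Amber glass jar, 66 mm across, 60 mm high, standing at the right of the ledge. Origin at the centre of its underside. To be left alone.
Not all that is in view belongs to the job. Of the things that look like the tray, take the one that is farthest to the robot's left at the start.

How it is judged:
On the way, in this order (a step that is already met when the one before it is completed fails the run):
1. a finger has pushed the flap well open (over 0.6 rad) while the tray's middle is still outside the rack (value of joint flap above 0.6 rad and contact force between the fingers and flap above 0.3 N and x of tray in the frame of rack below 0 m), for 0.1 s.
2. a finger holds the flap open (over 0.6 rad) while the tray's middle is past the opening (value of joint flap above 0.6 rad and contact force between the fingers and flap above 0.3 N and x of tray in the frame of rack above 0.03 m), for 0.1 s.
At the end, for the whole second after the job is handed in: The flap is shut (under 0.08 rad) and the tray stands flat on the ledge inside the rack's walls, its middle at least 55 mm past the front wall, at rest (value of joint flap below 0.08 rad and x of tray in the frame of rack between 0.055 and 0.29 m and y of tray in the frame of rack between -0.14 and 0.24 m and height (world z) of tray below 0.006 m and angle between tray's own z axis and vertical below 0.1 rad and linear speed of tray below 0.02 m/s); the robot touches nothing.
It fails at once if the flap presses or swings against the tray (over 1 N) (contact force between flap and tray above 1 N).
It fails at once if the tray is lifted (over 10 mm) or tipped (over 0.25 rad) (height (world z) of tray above 0.01 m or angle between tray's own z axis and vertical above 0.25 rad).
It fails at once if another thing is moved more than 20 mm (distance of any of pan, cup_in, cup_out, spoon, soap, shampoo, cream from where it was at the start of the episode above 0.02 m).
It also fails if it takes over 50 s, if anything falls off the work surface, if the arm or the gripper's body presses on something with over 40 N, if the wrist force passes 120 N, or if a joint passes its speed limit or range.

## Working session

There is one attempt and no reset: what is moved stays moved. The work goes in short steps, Python scripts to look and compute and a tool call to move; the robot and the scene stay as the last step left them, time stands still between calls to the robot, and variables do not carry over. Pictures are saved under pics/ and viewed, and the job is handed in when it is done.

Besides the shell and the picture viewer there is one more tool, called after ">>>" as name(argument=value, ...) on one line, values as JSON. drive_tool: Moves the arm, as the interface text tells. Shifts and turns lie within -1 to 1; 1 stands for 2 cm of shift or 6 degrees of turn. Its arguments: {"type":"object","properties":{"deltas":{"type":"array","items":{"type":"object","properties":{"xyz":{"type":"array","items":{"type":"number","minimum":-1,"maximum":1}},"angular":{"type":"array","items":{"type":"number","minimum":-1,"maximum":1}},"gripper":{"type":"number"}}}},"newtons":{"type":"number"}},"required":["deltas"]}

```bash
ls; mkdir -p pics
python3 - <<'E'
from bench import env, imaging, order, nets
import cv2
for n in ["side","top","wrist"]:
    s=imaging.snapshot(n); cv2.imwrite(f"pics/{n}0.png",s["image"][:,:,::-1])
    for th in ["tray","rack","flap","pan","cup_in","spoon","soap"]:
        print(n,th,[( [round(v) for v in d["bbox"]],round(d["conf"],2)) for d in nets.recognise(th,n)])
o=env.observe();print(o,env.tip_extent)
E
```

```text
pics
side tray [([247, 277, 280, 300], 0.86), ([253, 154, 277, 174], 0.72), ([286, 119, 312, 148], 0.33)]
side rack [([252, 138, 423, 272], 0.73)]
side flap [([343, 149, 410, 186], 0.67), ([281, 166, 308, 189], 0.49)]
side pan [([344, 147, 407, 188], 0.62), ([228, 174, 244, 198], 0.38)]
side cup_in [([355, 194, 382, 224], 0.61), ([343, 148, 410, 189], 0.27)]
side spoon [([274, 210, 327, 250], 0.66), ([342, 148, 409, 187], 0.5), ([399, 306, 432, 347], 0.38)]
side soap [([228, 179, 243, 197], 0.56)]
top tray [([346, 265, 380, 298], 0.86), ([196, 190, 227, 212], 0.7), ([111, 129, 150, 156], 0.44)]
top rack [([236, 74, 382, 241], 0.63)]
top flap [([251, 165, 264, 208], 0.42)]
top pan [([262, 90, 344, 135], 0.97), ([113, 132, 151, 156], 0.17)]
top cup_in [([336, 134, 359, 156], 0.65), ([216, 233, 249, 257], 0.56)]
top spoon [([285, 198, 359, 219], 0.56)]
top soap [([213, 234, 243, 255], 0.76)]
wrist tray []
wrist rack []
wrist flap []
wrist pan []
wrist cup_in []
wrist spoon []
wrist soap []
{'t': 1.2, 'joints': array([ 1.04245977e+00,  5.27505905e-01,  1.43269559e+00, -2.69147330e-06,
        1.18136153e+00, -1.78519346e-01]), 'qvel': array([-0.00081458,  0.00133854, -0.00019798, -0.00064319,  0.00149165,
       -0.00074653]), 'joint_efforts': array([ 3.65536025e-04, -4.40027010e+01, -1.76980966e+01,  6.35118037e-02,
        5.04494493e-02, -1.51135925e-06]), 'tool_pos': array([0.21418321, 0.58714432, 0.24154617]), 'ee_rot': array([1.74017636e-01, 9.84742536e-01, 1.34695743e-05, 6.29616972e-06]), 'contact_force': array([-0.66816529,  0.29708589, -0.23505452]), 'moment': array([-0.0019415 , -0.04292494,  0.04322957]), 'width': 0.99604158215243} 0.019
```

View images.

Run:
```python
import cv2
a=cv2.imread("pics/top0.png");cv2.imwrite("pics/top0c.png",cv2.resize(a[60:310,90:400],None,fx=2.4,fy=2.4,interpolation=cv2.INTER_CUBIC))
```

```text
(no output)
```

View pics/top0.png

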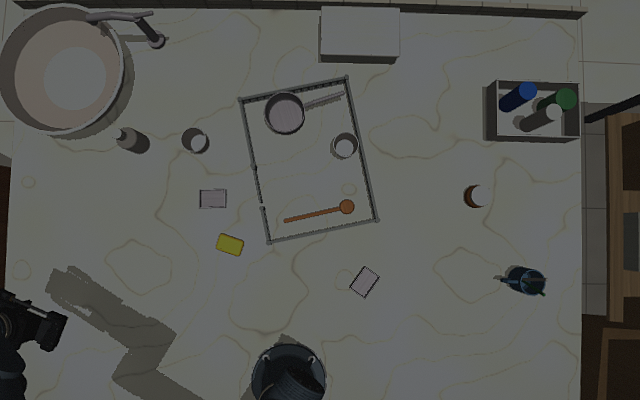

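View pics/side0.png

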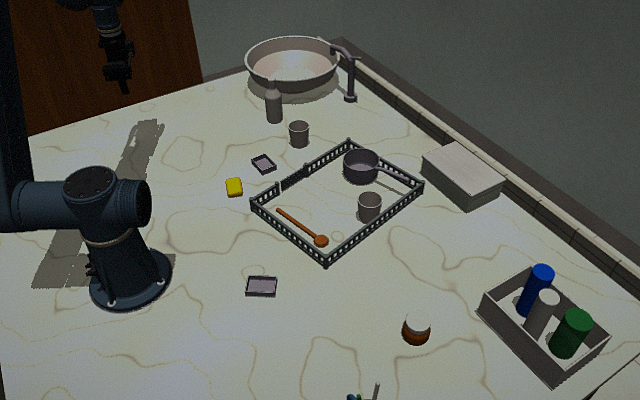

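View pics/wrist0.png

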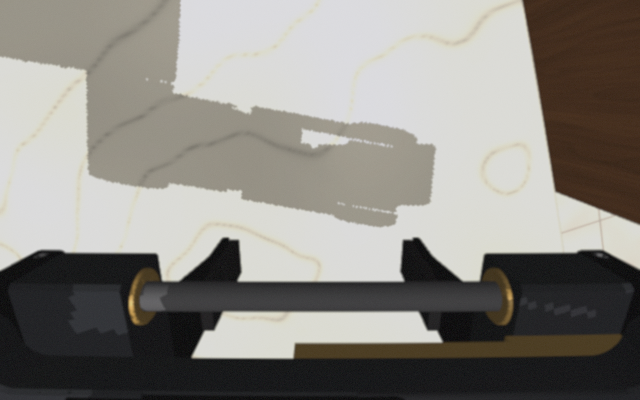

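View pics/top0c.png

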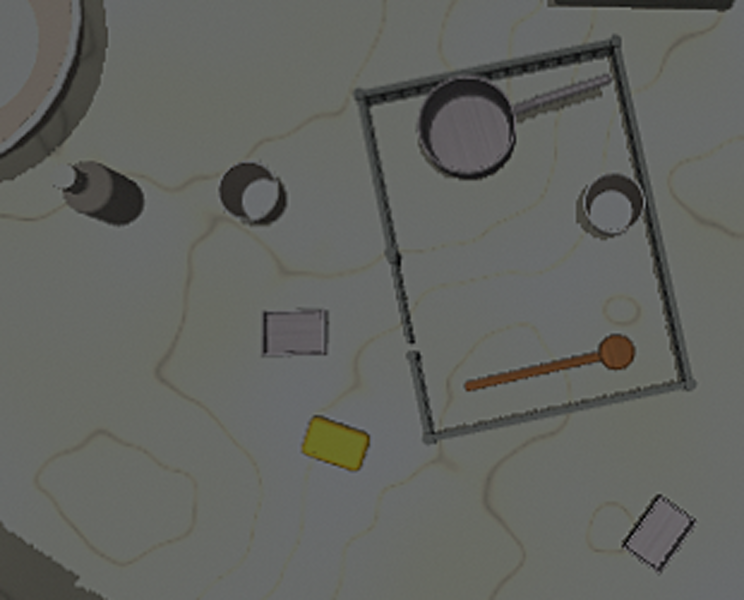

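```bash
cat > h.py <<'E'
import numpy as np, cv2
def ray(s,uv):
    K=np.array(s["camera_matrix"]);d=np.array(s["dist_coeffs"])
    p=cv2.undistortPoints(np.array([[uv]],float),K,d)[0,0]
    R=cv2.Rodrigues(np.array(s["rvec"],float))[0];t=np.array(s["tvec"]).ravel()
    return -R.T@t, R.T@np.array([p[0],p[1],1])
def atz(s,uv,z):
    c,r=ray(s,uv);return c+r*(z-c[2])/r[2]
def proj(s,P):
    return cv2.projectPoints(np.array(P,float).reshape(-1,3),np.array(s["rvec"],float),np.array(s["tvec"],float),np.array(s["camera_matrix"]),np.array(s["dist_coeffs"]))[0].reshape(-1,2)
E
python3 - <<'E'
from bench import env, imaging, order, nets
from h import *
import pickle
S={n:imaging.snapshot(n) for n in ["top","side","wrist"]}
pickle.dump(S,open("S0.pkl","wb"))
np.set_printoptions(precision=4,suppress=True)
s=S["top"];print(S["wrist"]["mount"],S["wrist"]["camera_matrix"],S["wrist"]["dist_coeffs"],ray(s,(320,200)))
f=lambda x,y:(x/2.4+90-.3,y/2.4+60-.3)
for n,(x,y),z in [("cFL",(360,94),.045),("cBL",(617,42),.045),("cBR",(689,385),.045),("cFR",(429,437),.045),("hinge",(392,256),.052),("post",(413,350),.052)]+[("t",q,.02) for q in [(264,312),(327,310),(328,355),(263,355)]]+[("cupout",(252,194),.075),("soap",(336,443),.022),("spoontip",(466,386),.012),("spoonh",(617,351),.012),("pan",(467,127),.065),("cupin",(610,205),.075)]:
    print(n,atz(s,f(x,y),z))
E
```

```text
[[-0.0005 -0.9573 -0.289   0.0784]
 [ 1.     -0.0003 -0.0008  0.001 ]
 [ 0.0007 -0.289   0.9573 -0.1442]
 [ 0.      0.      0.      1.    ]] [[329.9171   0.     320.412 ]
 [  0.     329.9171 201.6149]
 [  0.       0.       1.    ]] [-0.0261  0.      0.      0.      0.    ] (array([ 0.4468, -0.0799,  1.3769]), array([ 0.0477, -0.0001, -0.9989]))
cFL [0.7924 0.1545 0.045 ]
cBL [ 0.862  -0.1482  0.045 ]
cBR [ 0.458  -0.2396  0.045 ]
cFR [0.3909 0.0604 0.045 ]
hinge [0.5997 0.1089 0.052 ]
post [0.491  0.0811 0.052 ]
t [0.533  0.2643 0.02  ]
t [0.5372 0.1889 0.02  ]
t [0.4837 0.1858 0.02  ]
t [0.4818 0.2635 0.02  ]
cupout [0.6653 0.2698 0.075 ]
soap [0.3801 0.1725 0.022 ]
spoontip [0.451  0.0216 0.012 ]
spoonh [ 0.4968 -0.157   0.012 ]
pan [0.7507 0.025  0.065 ]
cupin [ 0.6615 -0.1422  0.075 ]
```

In the top view, two things could be the tray: (213,199), on the robot's left in front of the flap, and (364,282), on the right. The detector's third hit at (130,142) is the shampoo. By the description I choose (213,199). The hinge post is at about (253,167) and the free-edge post at about (262,206). I'll move over this area for a close wrist view.

```bash
cat > plan.py <<'E'
import numpy as np, sys
from scipy.spatial.transform import Rotation as R
# pose: x,y,z,yaw (angle of tool y in world). tool pointing down
def cur(o):
    M=R.from_quat(o["ee_rot"]).as_matrix(); return np.r_[o["tool_pos"],np.arctan2(M[1,1],M[0,1])],M
def rows(p0,M,wps,maxs=1.0,maxr=1.0):
    """straight interpolation through list of (x,y,z,yaw); returns rows in tool units"""
    p=np.array(p0,float);out=[]
    first=True
    for w in wps:
        w=np.array(w,float);n=1
        d=w-p
        n=int(np.ceil(max(np.linalg.norm(d[:2])/.0199/maxs,abs(d[2])/.02/maxs,abs(d[3])/np.radians(6)/maxr,1e-9)-1e-6));n=max(n,1)
        for i in range(n):
            yaw=p[3]; y=np.array([np.cos(yaw),np.sin(yaw)]);x=np.array([-y[1],y[0]])
            s=d/n
            out.append(([round(float(s[:2]@x/.02),2),round(float(s[:2]@y/.02),2),round(float(-s[2]/.02),2)],[0,0,round(float(-s[3]/np.radians(6)),2)]))
            p=p+s
    return out
E
python3 - <<'E'
from bench import env
from plan import *
o=env.observe();p,M=cur(o);print(p,M)
for r in rows(p,M,[(.53,.19,.25,0.0)]):print(r)
E
```

```text
[0.21413483 0.58712376 0.24154158 1.22100162] [[-9.39443088e-01  3.42704953e-01 -1.87532746e-05]
 [ 3.42704953e-01  9.39443087e-01 -3.46750421e-05]
 [ 5.73432554e-06 -3.90020687e-05 -9.99999999e-01]]
([-0.83, -0.51, -0.02], [0, 0, 0.45])
([-0.86, -0.47, -0.02], [0, 0, 0.45])
([-0.88, -0.43, -0.02], [0, 0, 0.45])
([-0.9, -0.39, -0.02], [0, 0, 0.45])
([-0.91, -0.34, -0.02], [0, 0, 0.45])
([-0.93, -0.3, -0.02], [0, 0, 0.45])
([-0.94, -0.26, -0.02], [0, 0, 0.45])
([-0.95, -0.21, -0.02], [0, 0, 0.45])
([-0.96, -0.17, -0.02], [0, 0, 0.45])
([-0.97, -0.12, -0.02], [0, 0, 0.45])
([-0.97, -0.08, -0.02], [0, 0, 0.45])
([-0.98, -0.03, -0.02], [0, 0, 0.45])
([-0.98, 0.01, -0.02], [0, 0, 0.45])
([-0.97, 0.06, -0.02], [0, 0, 0.45])
([-0.97, 0.11, -0.02], [0, 0, 0.45])
([-0.96, 0.15, -0.02], [0, 0, 0.45])
([-0.96, 0.2, -0.02], [0, 0, 0.45])
([-0.95, 0.24, -0.02], [0, 0, 0.45])
([-0.93, 0.28, -0.02], [0, 0, 0.45])
([-0.92, 0.33, -0.02], [0, 0, 0.45])
([-0.9, 0.37, -0.02], [0, 0, 0.45])
([-0.88, 0.41, -0.02], [0, 0, 0.45])
([-0.86, 0.45, -0.02], [0, 0, 0.45])
([-0.84, 0.49, -0.02], [0, 0, 0.45])
([-0.82, 0.53, -0.02], [0, 0, 0.45])
([-0.79, 0.57, -0.02], [0, 0, 0.45])
```

>>> drive_tool(deltas=[{"xyz":[-0.83,-0.51,-0.02],"angular":[0,0,0.45],"gripper":1},{"xyz":[-0.86,-0.47,-0.02],"angular":[0,0,0.45],"gripper":1},{"xyz":[-0.88,-0.43,-0.02],"angular":[0,0,0.45],"gripper":1},{"xyz":[-0.9,-0.39,-0.02],"angular":[0,0,0.45],"gripper":1},{"xyz":[-0.91,-0.34,-0.02],"angular":[0,0,0.45],"gripper":1}])

```text
t: 1.98
tool_pos: [0.2787, 0.5047, 0.2438]
ee_rot: [0.296, 0.955, -0.0, 0.001]
contact_force: [-0.5, -0.8, -0.3]
width: 1.002
```

>>> drive_tool(deltas=[{"xyz":[-0.93,-0.3,-0.02],"angular":[0,0,0.45],"gripper":0},{"xyz":[-0.94,-0.26,-0.02],"angular":[0,0,0.45],"gripper":0},{"xyz":[-0.95,-0.21,-0.02],"angular":[0,0,0.45],"gripper":0},{"xyz":[-0.96,-0.17,-0.02],"angular":[0,0,0.45],"gripper":0},{"xyz":[-0.97,-0.12,-0.02],"angular":[0,0,0.45],"gripper":0}])

```text
t: 2.6
tool_pos: [0.3423, 0.4208, 0.2464]
ee_rot: [0.415, 0.91, 0.0, 0.001]
contact_force: [0.2, -0.3, -0.6]
width: 0.542
```

>>> drive_tool(deltas=[{"xyz":[-0.97,-0.08,0],"angular":[0,0,0.45],"gripper":0},{"xyz":[-0.98,-0.03,0],"angular":[0,0,0.45],"gripper":0},{"xyz":[-0.98,0.01,0],"angular":[0,0,0.45],"gripper":0},{"xyz":[-0.97,0.06,0],"angular":[0,0,0.45],"gripper":0},{"xyz":[-0.97,0.11,0],"angular":[0,0,0.45],"gripper":0}])

```text
t: 3.22
tool_pos: [0.4034, 0.3356, 0.2471]
ee_rot: [0.526, 0.85, 0.001, 0.001]
contact_force: [-0.2, -0.1, -0.6]
width: 0.5
```

>>> drive_tool(deltas=[{"xyz":[-0.96,0.15,0],"angular":[0,0,0.45],"gripper":0},{"xyz":[-0.96,0.2,0],"angular":[0,0,0.45],"gripper":0},{"xyz":[-0.95,0.24,0],"angular":[0,0,0.45],"gripper":0},{"xyz":[-0.93,0.28,0],"angular":[0,0,0.45],"gripper":0},{"xyz":[-0.92,0.33,0],"angular":[0,0,0.45],"gripper":0}])

```text
t: 3.85
tool_pos: [0.4622, 0.249, 0.2477]
ee_rot: [0.63, 0.777, 0.002, 0.001]
contact_force: [-0.7, 0.1, 0.0]
width: 0.499
```

>>> drive_tool(deltas=[{"xyz":[-0.9,0.37,0],"angular":[0,0,0.45],"gripper":0},{"xyz":[-0.88,0.41,0],"angular":[0,0,0.45],"gripper":0},{"xyz":[-0.5,0.3,0],"angular":[0,0,0.45],"gripper":0},{"xyz":[0,0,0],"angular":[0,0,0.2],"gripper":0},{"xyz":[0,0,0],"angular":[0,0,0],"gripper":0}])

```text
t: 4.47
tool_pos: [0.4927, 0.2027, 0.2481]
ee_rot: [0.696, 0.718, 0.002, 0.001]
contact_force: [-0.4, -0.2, 0.1]
width: 0.501
```

Run:
```python
from bench import env, imaging, nets
from plan import *
import cv2,pickle
o=env.observe();s=imaging.snapshot("wrist");pickle.dump((o,s),open("W1.pkl","wb"));print(cur(o)[0],o["width"])
cv2.imwrite("pics/w1.png",s["image"][:,:,::-1])
for th in ["tray","flap"]: print(th,[( [round(v) for v in d["bbox"]],round(d["conf"],2)) for d in nets.recognise(th,"wrist")])
```

```text
[0.49266735 0.20273293 0.24809305 0.03032682] 0.500807294925512
tray [([314, 116, 361, 184], 0.94)]
flap [([325, 239, 412, 273], 0.81)]
```

View pics/w1.png

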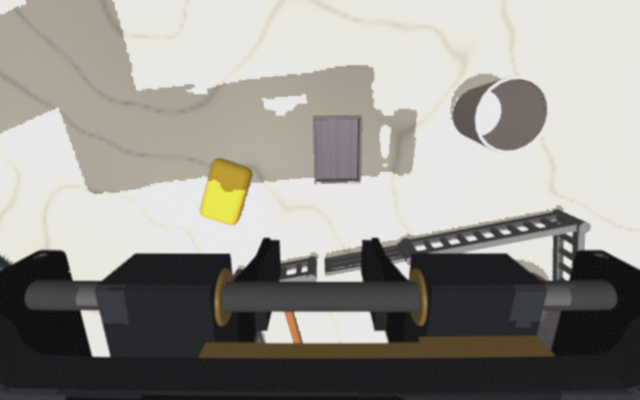

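The wrist view shows the tray at about (337,149), the free-edge post at about (318,265), the hinge post at about (405,248), the soap at (226,191) and cup_out at (500,113). I'll zoom in to get precise corners.

Run:
```python
import cv2
a=cv2.imread("pics/w1.png");cv2.imwrite("pics/w1c.png",cv2.resize(a[105:285,260:420],None,fx=4,fy=3.3,interpolation=cv2.INTER_CUBIC)[:,:])
```

```text
(no output)
```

View pics/w1c.png

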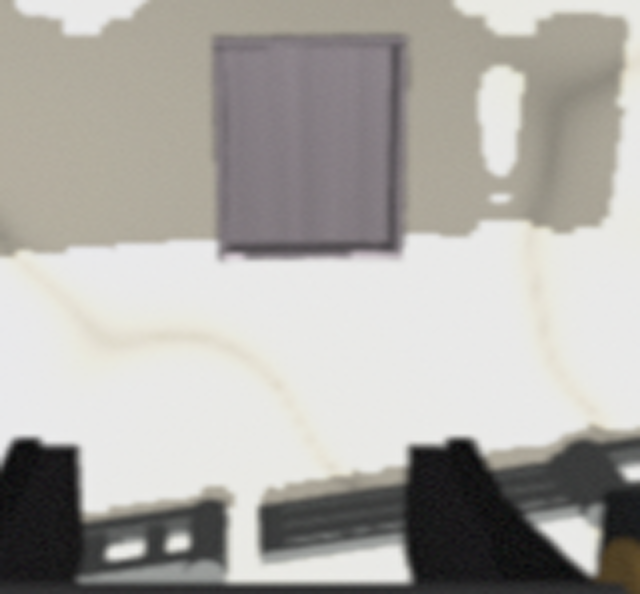

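```bash
python3 - <<'E'
import pickle;from h import *;from plan import *
np.set_printoptions(precision=4,suppress=True)
o,s=pickle.load(open("W1.pkl","rb"))
M=R.from_quat(o["ee_rot"]).as_matrix();T=np.eye(4);T[:3,:3]=M;T[:3,3]=o["tool_pos"]
C=T@np.array(s["mount"]);s["rvec"]=cv2.Rodrigues(C[:3,:3].T)[0];s["tvec"]=-C[:3,:3].T@C[:3,3]
pickle.dump(s,open("W1s.pkl","wb"))
f=lambda x,y:(260+x/4-.4,105+y/3.3-.3)
q=[atz(s,f(*p),.02) for p in [(213,35),(407,35),(402,257),(222,260)]]
print(np.array(q)); print("mean",np.mean(q,0), [np.linalg.norm(q[i]-q[i-1]) for i in range(4)])
for n,p,z in [("hingepost",f(583,462),.052),("freepost",f(212,500),.052),("flapL",f(262,508),.045),("cornerFL",(560,212),.052)]:print(n,atz(s,p,z))
# predictions from top fit
St=pickle.load(open("S0.pkl","rb"))
O=np.array([.5467,.0969]);a=0.230
X=np.array([np.sin(a),-np.cos(a)]);Y=np.array([np.cos(a),np.sin(a)])
P=lambda x,y,z:np.r_[O+x*X+y*Y,z]
L=[P(0,.061,.052),P(0,-.062,.052),P(0,-.046,.045),P(0,.255,.045)]
print("wrist",proj(s,L),"top",proj(St["top"],L),"side",proj(St["side"],L))
E
python3 - <<'E'
import cv2
a=cv2.imread("pics/top0.png");cv2.imwrite("pics/t1.png",cv2.resize(a[90:250,230:300],None,fx=8,fy=3.7,interpolation=cv2.INTER_CUBIC))
a=cv2.imread("pics/side0.png");cv2.imwrite("pics/s1.png",cv2.resize(a[135:215,245:365],None,fx=6.5,fy=6.5,interpolation=cv2.INTER_CUBIC))
E
```

```text
[[0.4847 0.2688 0.02  ]
 [0.5378 0.2704 0.02  ]
 [0.5413 0.1948 0.02  ]
 [0.4891 0.1922 0.02  ]]
mean [0.5133 0.2315 0.02  ] [np.float64(0.07674289803145715), np.float64(0.053124857066715346), np.float64(0.07570817636326604), np.float64(0.05220680856295631)]
hingepost [0.5926 0.1322 0.052 ]
freepost [0.4886 0.1151 0.052 ]
flapL [0.5031 0.109  0.045 ]
cornerFL [0.7611 0.1757 0.052 ]
wrist [[415.0383 262.0966]
 [310.0083 281.3677]
 [323.4083 275.8862]
 [579.9044 227.8128]] top [[252.433  164.0739]
 [261.1253 207.1927]
 [260.2955 201.6663]
 [239.536   97.9847]] side [[306.419  163.9118]
 [276.85   182.2483]
 [280.9818 181.5086]
 [348.5768 139.4744]]
```

View pics/t1.png

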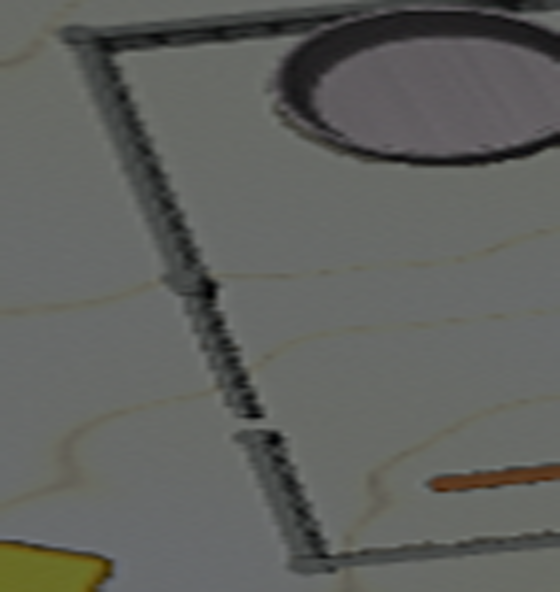

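View pics/s1.png

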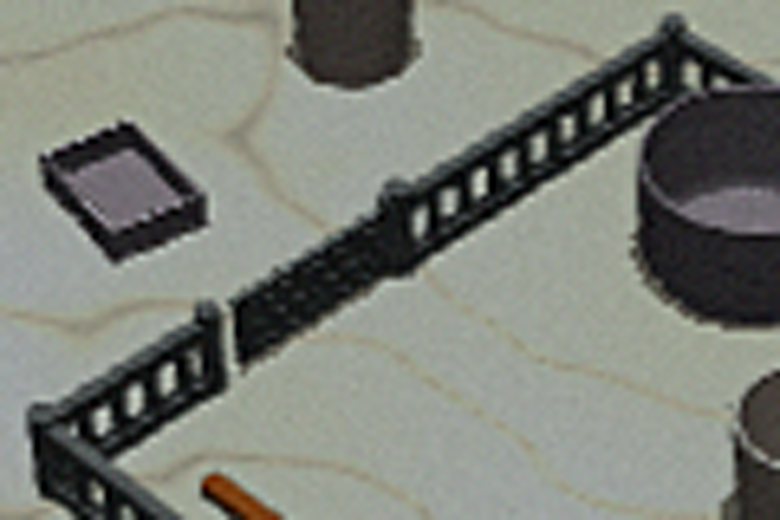

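Run:
```python
import pickle;from h import *
from scipy.optimize import least_squares
np.set_printoptions(precision=4,suppress=True)
s=pickle.load(open("W1s.pkl","rb"));St=pickle.load(open("S0.pkl","rb"))
obs=[(St["top"],"t",[((0,.061,.052),(253.2,165.5)),((0,-.062,.052),(261.8,206.9)),((0,.255,.052),(240.3,99.2)),((0,-.16,.052),(267.9,242)),((.31,.255,.052),(346.8,77.2)),((.31,-.16,.052),(376.8,220.1))]),
(St["side"],"s",[((0,.061,.052),(306.2,164.2)),((0,-.062,.052),(277,182.7)),((0,.255,.052),(348.4,138.4)),((0,-.16,.052),(251.1,198))]),
(s,"w",[((0,-.062,.052),(312,278)),((0,.255,.052),(582,228))])]
def res(p,full=False):
    O=p[:2];a=p[2];X=np.array([np.sin(a),-np.cos(a)]);Y=np.array([np.cos(a),np.sin(a)]);r=[]
    for S,n,L in obs:
        W=[np.r_[O+q[0]*X+q[1]*Y,q[2]] for q,_ in L]
        d=proj(S,W)-np.array([u for _,u in L]); f={"t":3,"s":2.2,"w":1.2}[n]
        r.append(d*f if not full else d)
    return r if full else np.concatenate(r).ravel()
f=least_squares(res,[.5467,.0969,.23],loss="soft_l1");print(f.x);print(res(f.x,True))
def tr(p,full=False):
    c=p[:2];a=p[2];x=np.array([np.cos(a),np.sin(a)]);y=np.array([-x[1],x[0]])
    W=[np.r_[c+i*.038*x+j*.027*y,.02] for i,j in [(-1,-1),(-1,1),(1,1),(1,-1)]]
    g=lambda x,y:(260+x/4-.4,105+y/3.3-.3)
    h=lambda x,y:(90+x/2.4-.3,60+y/2.4-.3)
    k=lambda x,y:(245+x/6.5-.4,135+y/6.5-.4)
    A=proj(s,W)-np.array([g(213,35),g(407,35),g(402,257),g(222,260)])
    B=proj(St["top"],W)-np.array([h(263,355),h(264,312),h(327,310),h(328,355)])
    D=proj(St["side"],W)-np.array([k(42,162),k(122,124),k(206,200),k(116,237)])
    return [A,B,D] if full else np.r_[A.ravel()*1.2,B.ravel()*3,D.ravel()*2.2]
ft=least_squares(tr,[.51,.228,-1.55],loss="soft_l1");print(ft.x);print(tr(ft.x,True))
O=f.x[:2];a=f.x[2];X=np.array([np.sin(a),-np.cos(a)]);Y=np.array([np.cos(a),np.sin(a)])
d=ft.x[:2]-O;print("tray in rack",d@X,d@Y,"yaw",ft.x[2]-(a-np.pi/2))
```

```text
[0.545  0.0966 0.2247]
[array([[-0.5763, -0.8252],
       [-0.7129,  0.9491],
       [-0.6301, -1.3476],
       [ 0.0487,  0.5817],
       [ 0.3213, -0.9585],
       [ 0.8886,  0.0155]]), array([[-0.1475, -0.008 ],
       [-0.6919, -0.2496],
       [ 0.1388, -0.2402],
       [-0.2269,  0.0853]]), array([[-3.5571,  3.2898],
       [ 0.9163,  3.352 ]])]
[ 0.511   0.2281 -1.5189]
[array([[-2.5136,  3.7858],
       [-1.8388,  2.6891],
       [-1.3221,  2.642 ],
       [-2.7572,  2.7677]]), array([[-0.4021, -0.0957],
       [-1.0736, -1.0602],
       [-0.9035, -0.9974],
       [-1.0022, -0.8366]]), array([[-0.2485, -0.4518],
       [ 1.686 , -0.454 ],
       [ 0.3441, -0.3047],
       [-0.3154,  0.1753]])]
tray in rack -0.13576286723050945 -0.003784744402226054 yaw -0.17273748491273122
```

```bash
cat > rk.py <<'E'
from plan import *
O=np.array([.546,.098]);a=.226
X=np.array([np.sin(a),-np.cos(a)]);Y=np.array([np.cos(a),np.sin(a)])
def wp(A,psi,L,z):  # A in rack mm, psi deg, L mm -> tcp
    u=np.array([np.sin(np.radians(psi)),np.cos(np.radians(psi))]);c=(np.array(A)-L/2*u)/1000
    return np.r_[O+c[0]*X+c[1]*Y,z,a-np.radians(psi)]
def fing(o):
    p,M=cur(o);L=15+87*o["width"];d=p[:2]-O;c=np.array([d@X,d@Y])*1000;psi=a-p[3]
    u=np.array([np.sin(psi),np.cos(psi)]);return dict(A=(c+L/2*u).round(1),B=(c-L/2*u).round(1),psi=round(np.degrees(psi),1),z=round(p[2],4),L=round(L,1),f=o["contact_force"].round(1),t=round(o["t"],2),tilt=np.round(M[:2,2],4))
E
python3 - <<'E'
from bench import env
from rk import *
o=env.observe();p,M=cur(o);print(fing(o))
for r in rows(p,M,[wp((-96,45),20,58.5,.055)]):print(r)
E
```

```text
{'A': array([-108.8,   -0. ]), 'B': array([-120.,  -57.]), 'psi': np.float64(11.1), 'z': np.float64(0.2481), 'L': 58.1, 'f': array([ 0.4,  0. , -0.5]), 't': 4.62, 'tilt': array([0.0046, 0.0011])}
([0.0, 0.23, 0.97], [0, 0, 0.15])
([0.01, 0.23, 0.97], [0, 0, 0.15])
([0.01, 0.23, 0.97], [0, 0, 0.15])
([0.01, 0.23, 0.97], [0, 0, 0.15])
([0.02, 0.23, 0.97], [0, 0, 0.15])
([0.02, 0.23, 0.97], [0, 0, 0.15])
([0.03, 0.23, 0.97], [0, 0, 0.15])
([0.03, 0.23, 0.97], [0, 0, 0.15])
([0.03, 0.23, 0.97], [0, 0, 0.15])
([0.04, 0.23, 0.97], [0, 0, 0.15])
```

>>> drive_tool(deltas=[{"xyz":[0,0.4,0.97],"angular":[0,0,0.15],"gripper":0},{"xyz":[0,0.4,0.97],"angular":[0,0,0.15],"gripper":0},{"xyz":[0.02,0.4,0.97],"angular":[0,0,0.15],"gripper":0},{"xyz":[0.02,0.4,0.97],"angular":[0,0,0.15],"gripper":0},{"xyz":[0.02,0.4,0.97],"angular":[0,0,0.15],"gripper":0}], newtons=50)

```text
t: 5.25
tool_pos: [0.5344, 0.2074, 0.1499]
ee_rot: [0.723, 0.691, 0.004, 0.002]
contact_force: [0.0, -0.0, 0.1]
width: 0.502
```

>>> drive_tool(deltas=[{"xyz":[0.03,0.3,0.9],"angular":[0,0,0.15],"gripper":0},{"xyz":[0.03,0,0.9],"angular":[0,0,0.15],"gripper":0},{"xyz":[0.03,0,0.9],"angular":[0,0,0.15],"gripper":0},{"xyz":[0.03,0,0.9],"angular":[0,0,0.15],"gripper":0},{"xyz":[0.03,0,0.5],"angular":[0,0,0.15],"gripper":0}])

```text
t: 5.88
tool_pos: [0.5421, 0.2114, 0.0618]
ee_rot: [0.751, 0.661, 0.004, 0.002]
contact_force: [0.2, 0.4, -0.2]
width: 0.498
```

```bash
cat > look.py <<'E'
from bench import env, imaging
from rk import *
import cv2,pickle,sys
from h import *
n=sys.argv[1];o=env.observe();s=imaging.snapshot("wrist")
M=R.from_quat(o["ee_rot"]).as_matrix();T=np.eye(4);T[:3,:3]=M;T[:3,3]=o["tool_pos"]
C=T@np.array(s["mount"]);s["rvec"]=cv2.Rodrigues(C[:3,:3].T)[0];s["tvec"]=-C[:3,:3].T@C[:3,3]
pickle.dump(s,open(n+".pkl","wb"));print(fing(o));cv2.imwrite(f"pics/{n}.png",s["image"][:,:,::-1])
E
python3 look.py w2
```

```text
{'A': array([-101.3,   49. ]), 'B': array([-121.5,   -5.7]), 'psi': np.float64(20.2), 'z': np.float64(0.0618), 'L': 58.3, 'f': array([ 0.2,  0.4, -0.2]), 't': 5.88, 'tilt': array([0.0077, 0.0024])}
```

View pics/w2.png

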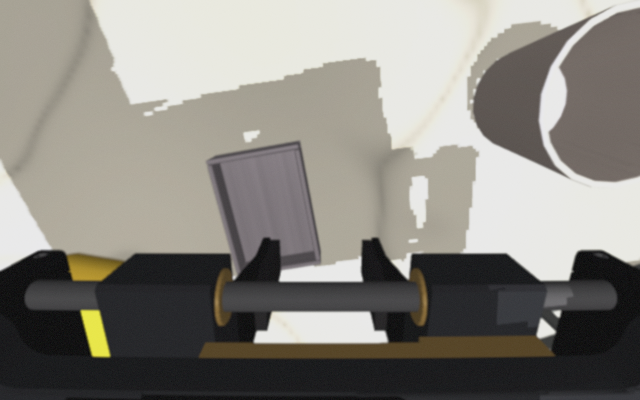

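Run:
```python
import pickle;from h import *;from rk import *
np.set_printoptions(precision=1,suppress=True)
s=pickle.load(open("w2.pkl","rb"))
for p in [(208,160),(300,142.5),(320,262)]:
    w=atz(s,p,.02)[:2];d=w-O;print(p,np.array([d@X,d@Y])*1000)
def rp(x,y,z):return np.r_[O+x/1000*X+y/1000*Y,z]
print(proj(s,[rp(-101.3,49,.043),rp(-121.5,-5.7,.043),rp(-101.3,49,.02),rp(-121.5,-5.7,.02)]))
# tray predicted
yaw=-.173;c,q=np.cos(yaw),np.sin(yaw)
print([ (np.array([-136,-4])+np.array([c*i*38-q*j*27,q*i*38+c*j*27])) for i,j in [(-1,-1),(-1,1),(1,1)]])
```

```text
(208, 160) [-178.8  -19.8]
(300, 142.5) [-169.8   32.8]
(320, 262) [-96.6  17.7]
[[371.2 256. ]
 [264.1 256.3]
 [365.4 239.3]
 [270.  239.5]]
[array([-178.1,  -24.1]), array([-168.8,   29.1]), array([-93.9,  16.1])]
```

>>> drive_tool(deltas=[{"xyz":[0,0,0.6],"angular":[0,0,0],"gripper":0},{"xyz":[0,0,0.5],"angular":[0,0,0],"gripper":0},{"xyz":[0,0,0.4],"angular":[0,0,0],"gripper":0},{"xyz":[0,0,0.2],"angular":[0,0,0],"gripper":0},{"xyz":[0,0,0],"angular":[0,0,0],"gripper":0}], newtons=50)

```text
t: 6.55
tool_pos: [0.5427, 0.2117, 0.0253]
ee_rot: [0.751, 0.661, 0.004, 0.002]
contact_force: [-1.0, 0.3, -0.7]
width: 0.5
```

```bash
python3 look.py w3
python3 - <<'E'
from bench import env
from rk import *
o=env.observe();p,M=cur(o)
for r in rows(p,M,[wp((-60,44),20,58.5,.028),wp((-17,36),20,58.5,.028)],maxs=.6):print(r)
E
```

```text
{'A': array([-101.4,   49.7]), 'B': array([-121.6,   -5.1]), 'psi': np.float64(20.2), 'z': np.float64(0.0253), 'L': 58.5, 'f': array([-1. ,  0.3, -0.7]), 't': 6.55, 'tilt': array([0.0082, 0.0025])}
([-0.51, 0.11, -0.03], [0, 0, -0.01])
([-0.51, 0.11, -0.03], [0, 0, -0.01])
([-0.51, 0.11, -0.03], [0, 0, -0.01])
([-0.51, 0.11, -0.03], [0, 0, -0.01])
([-0.54, 0.09, -0.0], [0, 0, -0.0])
([-0.54, 0.09, -0.0], [0, 0, -0.0])
([-0.54, 0.09, -0.0], [0, 0, -0.0])
([-0.54, 0.09, -0.0], [0, 0, -0.0])
```

View pics/w3.png

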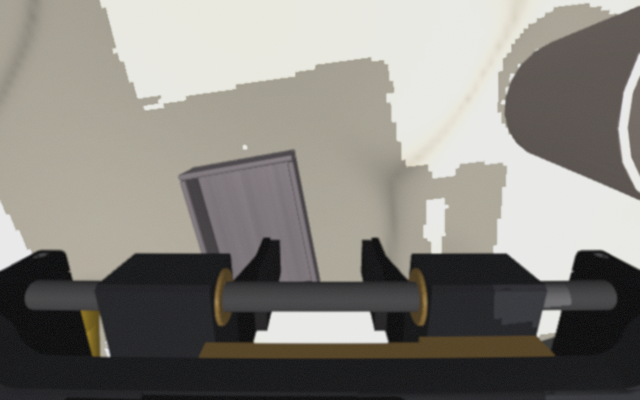

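Finger B (270,240) is inside the tray and finger A is to its left. I'll drag the tray up to just short of the flap.

>>> drive_tool(deltas=[{"xyz":[-0.4,0.08,-0.1],"angular":[0,0,0],"gripper":0},{"xyz":[-0.5,0.1,0],"angular":[0,0,0],"gripper":0},{"xyz":[-0.5,0.1,0],"angular":[0,0,0],"gripper":0},{"xyz":[-0.5,0.1,0],"angular":[0,0,0],"gripper":0},{"xyz":[0,0,0],"angular":[0,0,0],"gripper":0}])

```text
t: 7.22
tool_pos: [0.5465, 0.1698, 0.0286]
ee_rot: [0.751, 0.66, 0.005, 0.002]
contact_force: [0.2, -0.0, 0.4]
width: 0.499
```

```bash
python3 look.py w4
python3 - <<'E'
from bench import env
from rk import *
o=env.observe();p,M=cur(o)
for r in rows(p,M,[wp((-17,36),20,58.5,.028)],maxs=.6):print(r)
E
```

```text
{'A': array([-59.8,  43.9]), 'B': array([-80. , -10.8]), 'psi': np.float64(20.3), 'z': np.float64(0.0286), 'L': 58.4, 'f': array([ 0.2, -0. ,  0.4]), 't': 7.22, 'tilt': array([0.0104, 0.0029])}
([-0.54, 0.09, 0.01], [0, 0, -0.01])
([-0.54, 0.09, 0.01], [0, 0, -0.01])
([-0.54, 0.09, 0.01], [0, 0, -0.01])
([-0.54, 0.09, 0.01], [0, 0, -0.01])
```

View pics/w4.png

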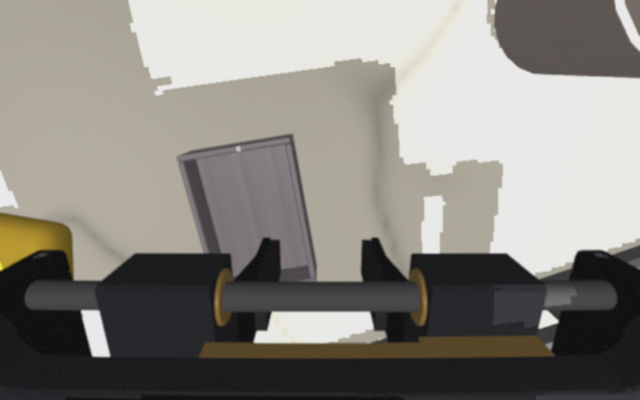

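```bash
cat > tp.py <<'E'
import pickle,sys;from h import *;from rk import *
np.set_printoptions(precision=1,suppress=True)
s=pickle.load(open(sys.argv[1]+".pkl","rb"));v=list(map(float,sys.argv[2:]))
P=[]
for i in range(0,len(v),2):
    d=atz(s,v[i:i+2],.02)[:2]-O;P.append(np.array([d@X,d@Y])*1000);print(P[-1])
e=P[1]-P[0];L=np.linalg.norm(e);n=np.array([e[1],-e[0]])/L  # forward dir
print("width",L,"yaw",np.arctan2(n[1],n[0]),"centre",(P[0]+P[1])/2+38*n)
E
python3 tp.py w4 180 157 292 136
```

```text
[-144.6  -24. ]
[-135.2   28.5]
width 53.28840426959761 yaw -0.17621989342139566 centre [-102.5   -4.4]
```

>>> drive_tool(deltas=[{"xyz":[-0.54,0.1,0],"angular":[0.1,0,0],"gripper":0},{"xyz":[-0.54,0.1,0],"angular":[0,0,0],"gripper":0},{"xyz":[-0.54,0.1,0],"angular":[0,0,0],"gripper":0},{"xyz":[-0.4,0.1,0],"angular":[0,0,0],"gripper":0},{"xyz":[0,0,0],"angular":[0,0,0],"gripper":0}])

```text
t: 7.9
tool_pos: [0.5495, 0.1265, 0.0285]
ee_rot: [0.751, 0.66, 0.001, -0.002]
contact_force: [-1.3, -0.3, -0.5]
width: 0.501
```

```bash
python3 look.py w5
python3 - <<'E'
from bench import env,imaging
from rk import *
import cv2
a=imaging.snapshot("side")["image"][:,:,::-1];cv2.imwrite("pics/s5.png",cv2.resize(a[100:240,220:400],None,fx=4.4,fy=4.2,interpolation=cv2.INTER_CUBIC))
E
```

```text
{'A': array([-16.8,  37.2]), 'B': array([-37.1, -17.7]), 'psi': np.float64(20.3), 'z': np.float64(0.0285), 'L': 58.5, 'f': array([-1.3, -0.3, -0.5]), 't': 7.9, 'tilt': array([-0.0005,  0.0048])}
```

View pics/w5.png

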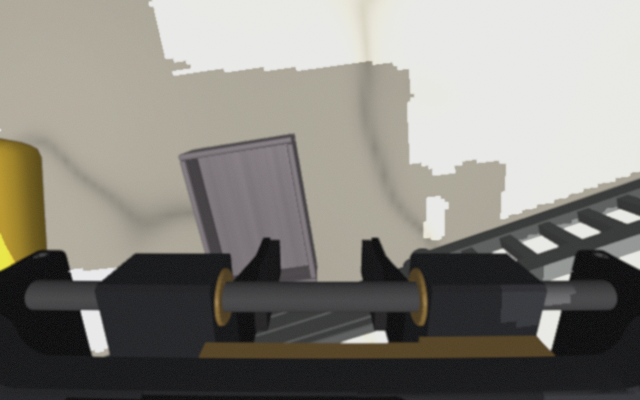

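View pics/s5.png

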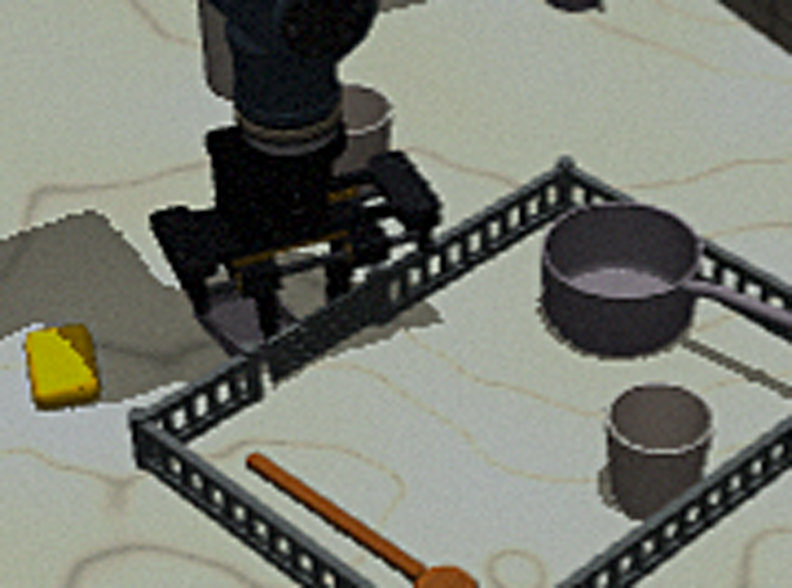

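```bash
python3 tp.py w5 180 155 292 135
python3 - <<'E'
from bench import env
from rk import *
o=env.observe();p,M=cur(o)
for r in rows(p,M,[wp((0,35),20,58.5,.028)],maxs=.2):print(r)
E
```

```text
[-102.5  -30.8]
[-92.8  21.7]
width 53.386758947125514 yaw -0.18387135907786406 centre [-60.3 -11.5]
([-0.17, 0.04, 0.0], [0, 0, -0.01])
([-0.17, 0.04, 0.0], [0, 0, -0.01])
([-0.17, 0.04, 0.0], [0, 0, -0.01])
([-0.17, 0.04, 0.0], [0, 0, -0.01])
([-0.17, 0.04, 0.0], [0, 0, -0.01])
```

>>> drive_tool(deltas=[{"xyz":[-0.17,0.04,0],"angular":[0,0,0],"gripper":0},{"xyz":[-0.17,0.04,0],"angular":[0,0,0],"gripper":0},{"xyz":[-0.17,0.04,0],"angular":[0,0,0],"gripper":0},{"xyz":[-0.17,0.04,0],"angular":[0,0,0],"gripper":0},{"xyz":[-0.17,0.04,0],"angular":[0,0,0],"gripper":0}])

```text
t: 8.62
tool_pos: [0.5504, 0.12, 0.0285]
ee_rot: [0.75, 0.661, 0.006, -0.006]
contact_force: [0.4, 11.9, -0.5]
width: 0.502
```

```bash
python3 look.py w6
python3 - <<'E'
from bench import env,imaging
from rk import *
import cv2
a=imaging.snapshot("side")["image"][:,:,::-1];cv2.imwrite("pics/s6.png",cv2.resize(a[100:240,220:400],None,fx=4.4,fy=4.2,interpolation=cv2.INTER_CUBIC))
E
```

```text
{'A': array([-10.4,  36.7]), 'B': array([-30.6, -18.4]), 'psi': np.float64(20.2), 'z': np.float64(0.0285), 'L': 58.7, 'f': array([ 0.4, 11.9, -0.5]), 't': 8.62, 'tilt': array([0.0008, 0.0174])}
```

View pics/s6.png

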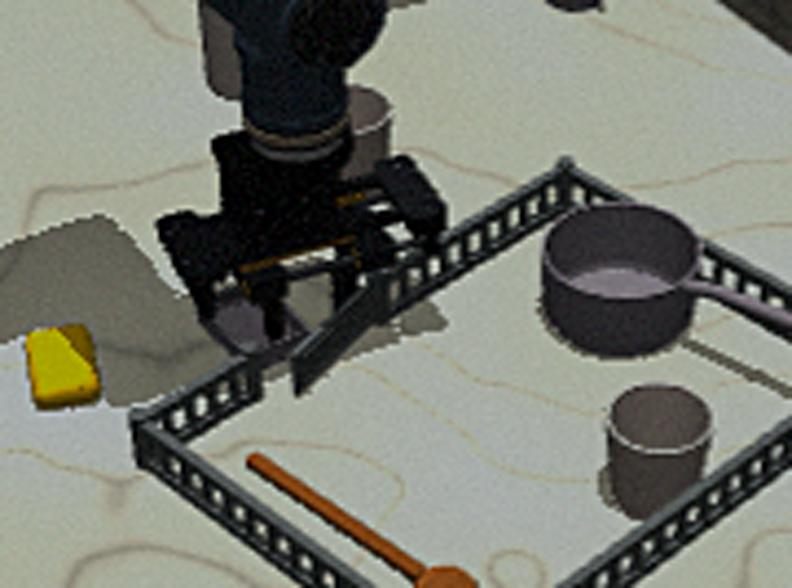

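>>> drive_tool(deltas=[{"xyz":[-0.4,0.1,0],"angular":[0,-0.15,0],"gripper":0},{"xyz":[-0.4,0.1,0],"angular":[0,-0.1,0],"gripper":0},{"xyz":[-0.4,0.1,0],"angular":[0,-0.1,0],"gripper":0},{"xyz":[-0.4,0.1,0],"angular":[0,-0.1,0],"gripper":0},{"xyz":[-0.35,0.1,0],"angular":[0,-0.1,0],"gripper":0}])

```text
t: 9.35
tool_pos: [0.5482, 0.0969, 0.0282]
ee_rot: [0.749, 0.663, -0.014, 0.003]
contact_force: [-0.9, 9.4, 1.2]
width: 0.502
```

```bash
python3 look.py w7
python3 - <<'E'
from bench import env,imaging
from rk import *
import cv2
a=imaging.snapshot("side")["image"][:,:,::-1];cv2.imwrite("pics/s7.png",cv2.resize(a[100:240,220:400],None,fx=4.4,fy=4.2,interpolation=cv2.INTER_CUBIC))
E
```

```text
{'A': array([11.5, 29.5]), 'B': array([ -8.5, -25.7]), 'psi': np.float64(19.9), 'z': np.float64(0.0282), 'L': 58.6, 'f': array([-0.9,  9.4,  1.2]), 't': 9.35, 'tilt': array([-0.0169, -0.0226])}
```

View pics/s7.png

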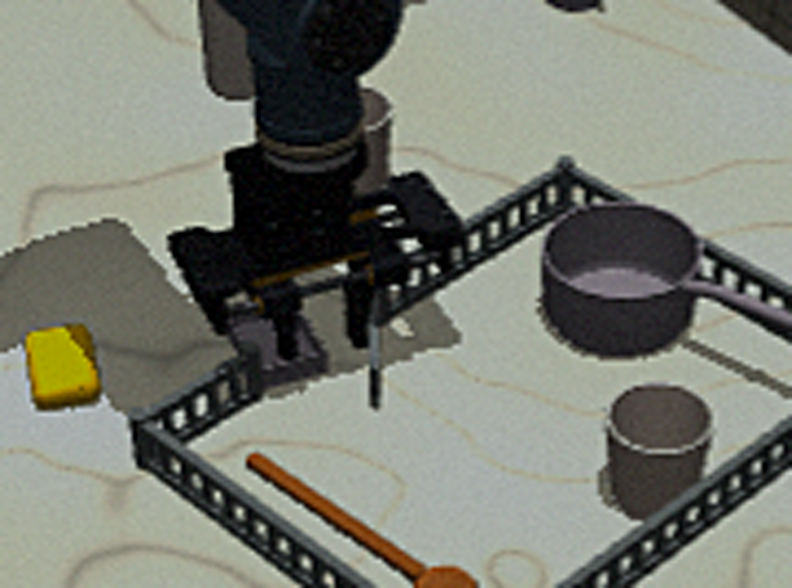

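View pics/w7.png

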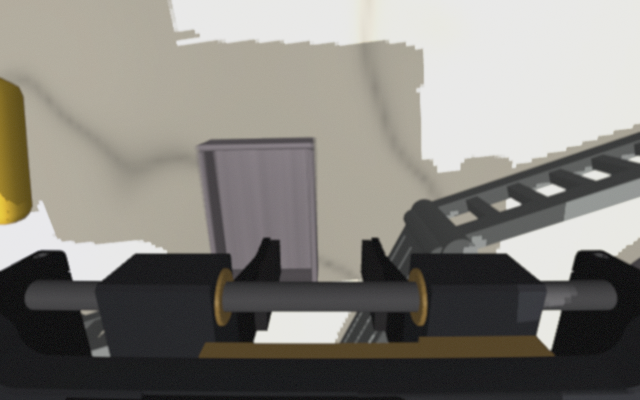

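```bash
python3 tp.py w7 198 147 315 139
```

```text
[-74.  -29.2]
[-59.1  22.6]
width 53.95383576033787 yaw -0.2804641852928531 centre [-30.  -13.8]
```

Run:
```python
from bench import env
from rk import *
o=env.observe();p,M=cur(o)
for r in rows(p,M,[wp((10,39),16,58.5,.028)],maxs=.12):print(r)
```

```text
([0.04, 0.11, 0.0], [0, 0, -0.16])
([0.04, 0.11, 0.0], [0, 0, -0.16])
([0.04, 0.11, 0.0], [0, 0, -0.16])
([0.03, 0.11, 0.0], [0, 0, -0.16])
```

>>> drive_tool(deltas=[{"xyz":[-0.1,0.25,0],"angular":[-0.1,0.12,-0.16],"gripper":0},{"xyz":[-0.1,0.25,0],"angular":[0,0,-0.16],"gripper":0},{"xyz":[-0.15,0.25,0],"angular":[0,0,-0.16],"gripper":0},{"xyz":[-0.15,0.2,0],"angular":[0,0,-0.16],"gripper":0},{"xyz":[-0.15,0.1,0],"angular":[0,0,-0.1],"gripper":0}])

```text
t: 10.07
tool_pos: [0.5516, 0.0898, 0.0283]
ee_rot: [0.72, 0.693, -0.015, -0.012]
contact_force: [-3.7, 5.5, 2.3]
width: 0.503
```

```bash
python3 look.py w8
```

```text
{'A': array([16.9, 32. ]), 'B': array([  1.6, -24.7]), 'psi': np.float64(15.1), 'z': np.float64(0.0283), 'L': 58.8, 'f': array([-3.7,  5.5,  2.3]), 't': 10.07, 'tilt': array([-0.0379, -0.0033])}
```

View pics/w8.png

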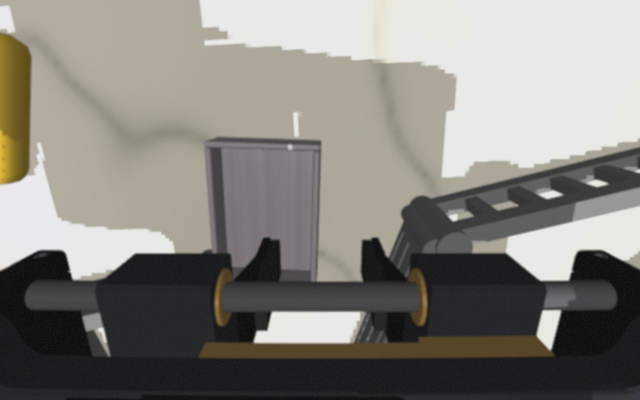

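```bash
python3 tp.py w8 206 141.5 321 143
```

```text
[-64.8 -30.4]
[-50.3  21.1]
width 53.50500573215324 yaw -0.27424730112073803 centre [-21.  -14.9]
```

```bash
cat > nx.py <<'E'
from bench import env
from rk import *
import sys
ax,ay,psi,L,n=map(float,sys.argv[1:6]);n=int(n);cx,cy=(map(float,sys.argv[6:8]) if len(sys.argv)>7 else (0,0))
o=env.observe();p,M=cur(o);w=wp((ax,ay),psi,L,.028)
w[:2]+=n*(cx*X+cy*Y)/1000
d=(w-p)/n
for i in range(n):
    y=np.array([np.cos(p[3]),np.sin(p[3])]);x=np.array([-y[1],y[0]])
    # tilt correction: z vec in tool
    t=M[:,2]; ty=t[:2]@y; tx=t[:2]@x
    print([round(float(d[:2]@x/.02),2),round(float(d[:2]@y/.02),2),round(float(-d[2]/.02),2)],"yaw",round(float(-d[3]/np.radians(6)),2),"tiltfix total xy",np.round([ty/np.radians(6),-tx/np.radians(6)],2),"grip",round(2*(L-15)/87-1,2))
    p=p+d
E
python3 nx.py 28 38 0 58.5 5 2 2
```

```text
[-0.24, 0.22, 0.0] yaw -0.5 tiltfix total xy [-0.36  0.05] grip 0.0
[-0.25, 0.21, 0.0] yaw -0.5 tiltfix total xy [-0.37  0.03] grip 0.0
[-0.26, 0.2, 0.0] yaw -0.5 tiltfix total xy [-0.37  0.01] grip 0.0
[-0.27, 0.18, 0.0] yaw -0.5 tiltfix total xy [-0.37 -0.01] grip 0.0
[-0.28, 0.17, 0.0] yaw -0.5 tiltfix total xy [-0.37 -0.03] grip 0.0
```

>>> drive_tool(deltas=[{"xyz":[-0.24,0.22,0],"angular":[-0.2,0,-0.5],"gripper":0},{"xyz":[-0.25,0.22,0],"angular":[-0.2,0,-0.5],"gripper":0},{"xyz":[-0.26,0.2,0],"angular":[-0.2,0,-0.5],"gripper":0},{"xyz":[-0.27,0.2,0],"angular":[-0.15,0,-0.5],"gripper":0},{"xyz":[-0.28,0.2,0],"angular":[-0.15,0,-0.5],"gripper":0}])

```text
t: 10.75
tool_pos: [0.5546, 0.0762, 0.0262]
ee_rot: [0.619, 0.785, 0.012, 0.001]
contact_force: [-5.6, 6.2, 3.9]
width: 0.498
```

```bash
python3 look.py w9
python3 - <<'E'
from bench import env,imaging
from rk import *
import cv2
a=imaging.snapshot("side")["image"][:,:,::-1];cv2.imwrite("pics/s9.png",cv2.resize(a[100:240,220:400],None,fx=4.4,fy=4.2,interpolation=cv2.INTER_CUBIC))
E
```

```text
{'A': array([22.9, 32.6]), 'B': array([ 23.5, -25.7]), 'psi': np.float64(-0.6), 'z': np.float64(0.0262), 'L': 58.4, 'f': array([-5.6,  6.2,  3.9]), 't': 10.75, 'tilt': array([0.0173, 0.018 ])}
```

View pics/w9.png

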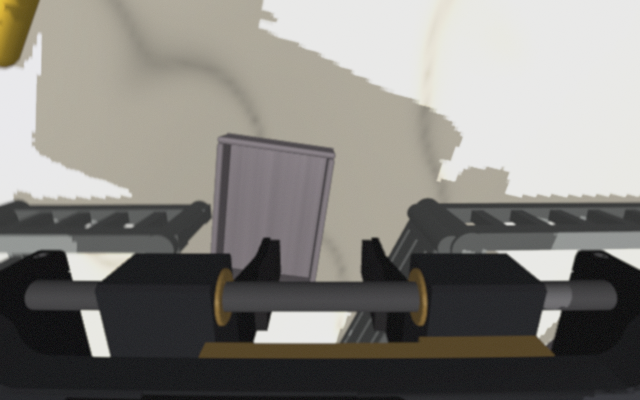

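View pics/s9.png

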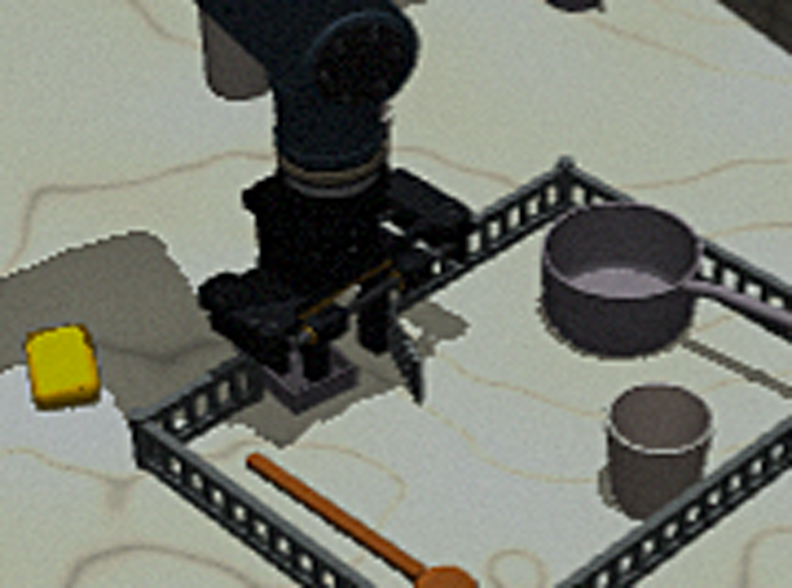

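```bash
python3 tp.py w9 218 136.5 334 152; python3 nx.py 36 38 -6 58.5 5 2 2
```

```text
[-41.4 -41.7]
[-34.7  10.8]
width 52.89388837325138 yaw -0.12675169227282176 centre [ -0.4 -20.2]
[-0.26, 0.15, -0.02] yaw -0.18 tiltfix total xy [ 0.2  -0.12] grip 0.0
[-0.26, 0.15, -0.02] yaw -0.18 tiltfix total xy [ 0.2  -0.12] grip 0.0
[-0.26, 0.14, -0.02] yaw -0.18 tiltfix total xy [ 0.21 -0.12] grip 0.0
[-0.26, 0.14, -0.02] yaw -0.18 tiltfix total xy [ 0.21 -0.11] grip 0.0
[-0.27, 0.13, -0.02] yaw -0.18 tiltfix total xy [ 0.21 -0.11] grip 0.0
```

```bash
python3 nx.py 34 38 -12 58.5 5 2 3.5
```

```text
[-0.27, 0.23, -0.02] yaw -0.38 tiltfix total xy [ 0.2  -0.12] grip 0.0
[-0.28, 0.22, -0.02] yaw -0.38 tiltfix total xy [ 0.21 -0.12] grip 0.0
[-0.28, 0.21, -0.02] yaw -0.38 tiltfix total xy [ 0.21 -0.11] grip 0.0
[-0.29, 0.2, -0.02] yaw -0.38 tiltfix total xy [ 0.21 -0.1 ] grip 0.0
[-0.3, 0.19, -0.02] yaw -0.38 tiltfix total xy [ 0.22 -0.09] grip 0.0
```

>>> drive_tool(deltas=[{"xyz":[-0.27,0.23,-0.03],"angular":[0,-0.04,-0.38],"gripper":0},{"xyz":[-0.28,0.22,-0.03],"angular":[0,-0.04,-0.38],"gripper":0},{"xyz":[-0.28,0.22,-0.03],"angular":[-0.03,-0.04,-0.38],"gripper":0},{"xyz":[-0.29,0.2,-0.02],"angular":[-0.06,-0.04,-0.38],"gripper":0},{"xyz":[-0.3,0.2,-0.02],"angular":[-0.08,-0.04,-0.38],"gripper":0}])

```text
t: 11.48
tool_pos: [0.561, 0.0648, 0.0259]
ee_rot: [0.533, 0.846, 0.004, -0.007]
contact_force: [-6.8, 6.2, 5.0]
width: 0.5
```

```bash
python3 look.py w10; python3 nx.py 46 38 -24 58.5 5 2 4
```

```text
{'A': array([29.3, 35.7]), 'B': array([ 42.1, -21.4]), 'psi': np.float64(-12.6), 'z': np.float64(0.0259), 'L': 58.5, 'f': array([-6.8,  6.2,  5. ]), 't': 11.47, 'tilt': array([-0.0076,  0.0149])}
[-0.36, 0.16, -0.02] yaw -0.38 tiltfix total xy [-0.   -0.16] grip 0.0
[-0.37, 0.15, -0.02] yaw -0.38 tiltfix total xy [ 0.   -0.16] grip 0.0
[-0.37, 0.14, -0.02] yaw -0.38 tiltfix total xy [ 0.01 -0.16] grip 0.0
[-0.38, 0.12, -0.02] yaw -0.38 tiltfix total xy [ 0.02 -0.16] grip 0.0
[-0.38, 0.11, -0.02] yaw -0.38 tiltfix total xy [ 0.02 -0.16] grip 0.0
```

View pics/w10.png

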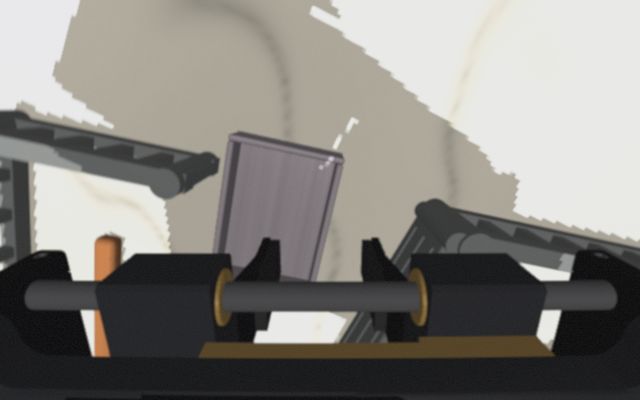

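>>> drive_tool(deltas=[{"xyz":[-0.36,0.16,-0.04],"angular":[-0.07,-0.06,-0.38],"gripper":0},{"xyz":[-0.37,0.15,-0.04],"angular":[-0.07,-0.06,-0.38],"gripper":0},{"xyz":[-0.37,0.15,-0.04],"angular":[-0.07,-0.06,-0.38],"gripper":0},{"xyz":[-0.38,0.13,-0.03],"angular":[-0.07,-0.05,-0.38],"gripper":0},{"xyz":[-0.38,0.12,-0.03],"angular":[-0.07,-0.05,-0.38],"gripper":0}])

```text
t: 12.15
tool_pos: [0.5668, 0.0495, 0.0253]
ee_rot: [0.44, 0.898, 0.006, -0.012]
contact_force: [-6.8, 5.0, 3.5]
width: 0.493
```

```bash
python3 look.py w11; python3 nx.py 58 40 -34 62 5 2 3
```

```text
{'A': array([39.8, 35.7]), 'B': array([ 64. , -16.9]), 'psi': np.float64(-24.8), 'z': np.float64(0.0253), 'L': 57.9, 'f': array([-6.8,  5. ,  3.5]), 't': 12.15, 'tilt': array([-0.0153,  0.0214])}
[-0.38, 0.04, -0.03] yaw -0.3 tiltfix total xy [ 0.01 -0.24] grip 0.08
[-0.38, 0.03, -0.03] yaw -0.3 tiltfix total xy [ 0.02 -0.24] grip 0.08
[-0.38, 0.02, -0.03] yaw -0.3 tiltfix total xy [ 0.03 -0.24] grip 0.08
[-0.38, 0.0, -0.03] yaw -0.3 tiltfix total xy [ 0.04 -0.24] grip 0.08
[-0.38, -0.01, -0.03] yaw -0.3 tiltfix total xy [ 0.04 -0.24] grip 0.08
```

View pics/w11.png

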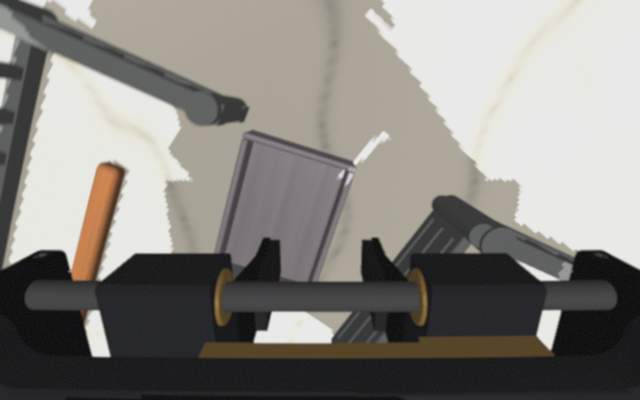

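>>> drive_tool(deltas=[{"xyz":[-0.4,0.04,-0.06],"angular":[-0.08,-0.12,-0.3],"gripper":0.05},{"xyz":[-0.4,0.03,-0.06],"angular":[-0.08,-0.12,-0.3],"gripper":0.08},{"xyz":[-0.4,0.03,-0.06],"angular":[-0.08,-0.12,-0.3],"gripper":0.1},{"xyz":[-0.4,0.02,-0.05],"angular":[-0.08,-0.1,-0.3],"gripper":0.12},{"xyz":[-0.4,0.02,-0.05],"angular":[-0.08,-0.1,-0.3],"gripper":0.14}])

```text
t: 12.82
tool_pos: [0.5736, 0.0286, 0.0256]
ee_rot: [0.362, 0.932, 0.009, 0.001]
contact_force: [-5.1, 3.6, 2.5]
width: 0.564
```

```bash
python3 look.py w12; python3 tp.py w11 245 133 354 163;  python3 nx.py 70 40 -42 76 5 2 2
```

```text
{'A': array([55.7, 37.8]), 'B': array([ 92., -15.]), 'psi': np.float64(-34.6), 'z': np.float64(0.0256), 'L': 64.1, 'f': array([-5.1,  3.6,  2.5]), 't': 12.82, 'tilt': array([0.0082, 0.0157])}
[  5.7 -47.9]
[-2.7  2.8]
width 51.40887465030139 yaw 0.16359190981697203 centre [ 39.  -16.3]
[-0.31, -0.09, -0.02] yaw -0.25 tiltfix total xy [ 0.16 -0.04] grip 0.4
[-0.31, -0.1, -0.02] yaw -0.25 tiltfix total xy [ 0.17 -0.03] grip 0.4
[-0.31, -0.11, -0.02] yaw -0.25 tiltfix total xy [ 0.17 -0.03] grip 0.4
[-0.3, -0.12, -0.02] yaw -0.25 tiltfix total xy [ 0.17 -0.02] grip 0.4
[-0.3, -0.12, -0.02] yaw -0.25 tiltfix total xy [ 0.17 -0.02] grip 0.4
```

View pics/w12.png

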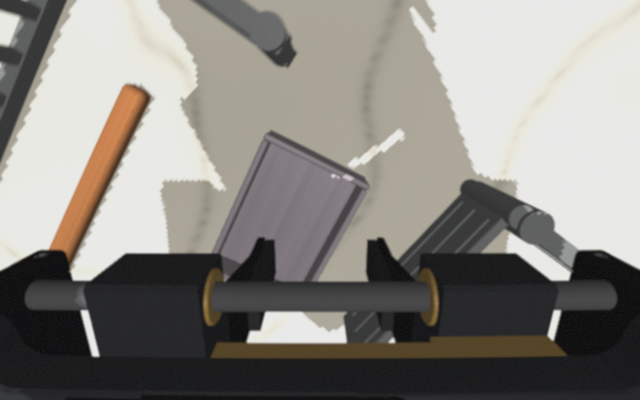

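>>> drive_tool(deltas=[{"xyz":[-0.33,-0.09,-0.05],"angular":[0,-0.07,-0.25],"gripper":0.2},{"xyz":[-0.33,-0.1,-0.05],"angular":[0,-0.07,-0.25],"gripper":0.27},{"xyz":[-0.33,-0.1,-0.05],"angular":[-0.03,-0.07,-0.25],"gripper":0.34},{"xyz":[-0.33,-0.12,-0.04],"angular":[-0.05,-0.07,-0.25],"gripper":0.41},{"xyz":[-0.33,-0.12,-0.04],"angular":[-0.05,-0.07,-0.25],"gripper":0.48}])

```text
t: 13.5
tool_pos: [0.5827, 0.0015, 0.0274]
ee_rot: [0.295, 0.955, 0.007, 0.01]
contact_force: [-4.1, 2.4, -0.6]
width: 0.727
```

```bash
python3 look.py w13; python3 nx.py 84 40 -48 99 5 2 2
```

```text
{'A': array([75.7, 42.9]), 'B': array([128.8, -14.6]), 'psi': np.float64(-42.8), 'z': np.float64(0.0274), 'L': 78.3, 'f': array([-4.1,  2.4, -0.6]), 't': 13.5, 'tilt': array([0.0235, 0.0075])}
[-0.22, -0.17, -0.01] yaw -0.17 tiltfix total xy [0.19 0.16] grip 0.93
[-0.21, -0.17, -0.01] yaw -0.17 tiltfix total xy [0.19 0.16] grip 0.93
[-0.21, -0.18, -0.01] yaw -0.17 tiltfix total xy [0.18 0.17] grip 0.93
[-0.21, -0.18, -0.01] yaw -0.17 tiltfix total xy [0.18 0.17] grip 0.93
[-0.2, -0.19, -0.01] yaw -0.17 tiltfix total xy [0.18 0.17] grip 0.93
```

View pics/w13.png

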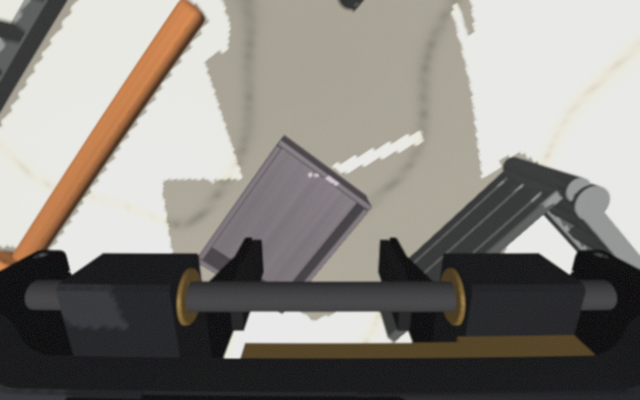

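```bash
python3 tp.py w13 282.5 137.5 371 206;python3 nx.py 82 40 -50 99 5 0.8 0.8
```

```text
[ 66.5 -40.4]
[62.4 12.3]
width 52.82805280564312 yaw 0.0773734370817343 centre [102.3 -11.1]
[-0.14, -0.16, -0.01] yaw -0.24 tiltfix total xy [0.19 0.16] grip 0.93
[-0.13, -0.16, -0.01] yaw -0.24 tiltfix total xy [0.18 0.16] grip 0.93
[-0.13, -0.17, -0.01] yaw -0.24 tiltfix total xy [0.18 0.17] grip 0.93
[-0.12, -0.17, -0.01] yaw -0.24 tiltfix total xy [0.18 0.17] grip 0.93
[-0.12, -0.17, -0.01] yaw -0.24 tiltfix total xy [0.17 0.18] grip 0.93
```

>>> drive_tool(deltas=[{"xyz":[-0.15,-0.16,0],"angular":[0.05,0,-0.25],"gripper":0.6},{"xyz":[-0.14,-0.16,0],"angular":[0.05,0,-0.25],"gripper":0.7},{"xyz":[-0.13,-0.16,0],"angular":[0.02,0,-0.25],"gripper":0.8},{"xyz":[-0.12,-0.16,0],"angular":[0,0,-0.25],"gripper":0.9},{"xyz":[-0.12,-0.16,0],"angular":[0,0,-0.25],"gripper":0.95}])

```text
t: 14.18
tool_pos: [0.5864, -0.0211, 0.0276]
ee_rot: [0.227, 0.974, -0.0, 0.009]
contact_force: [-2.4, 1.6, 0.5]
width: 0.957
```

```bash
python3 look.py w14; python3 nx.py 84 41 -60 101 5 0.8 0.8
```

```text
{'A': array([87.1, 43.8]), 'B': array([163.2, -18.3]), 'psi': np.float64(-50.8), 'z': np.float64(0.0276), 'L': 98.3, 'f': array([-2.4,  1.6,  0.5]), 't': 14.18, 'tilt': array([ 0.0171, -0.0047])}
[-0.09, -0.0, -0.0] yaw -0.31 tiltfix total xy [0.03 0.17] grip 0.98
[-0.09, -0.01, -0.0] yaw -0.31 tiltfix total xy [0.03 0.17] grip 0.98
[-0.09, -0.01, -0.0] yaw -0.31 tiltfix total xy [0.02 0.17] grip 0.98
[-0.09, -0.01, -0.0] yaw -0.31 tiltfix total xy [0.01 0.18] grip 0.98
[-0.09, -0.01, -0.0] yaw -0.31 tiltfix total xy [0.01 0.18] grip 0.98
```

View pics/w14.png

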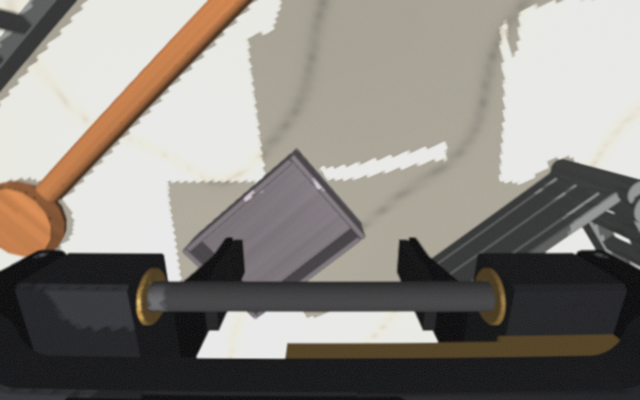

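```bash
python3 tp.py w14 295.5 151 364 234
```

```text
[ 97.2 -38. ]
[97.6 14.7]
width 52.69058426760495 yaw -0.009207464035619927 centre [135.4 -12. ]
```

>>> drive_tool(deltas=[{"xyz":[-0.09,0,0],"angular":[0,0,-0.31],"gripper":0.98},{"xyz":[-0.09,-0.01,0],"angular":[0,0,-0.31],"gripper":0.98},{"xyz":[-0.1,-0.02,0],"angular":[0,0,-0.31],"gripper":0.98},{"xyz":[-0.1,-0.02,0],"angular":[0,0,-0.31],"gripper":0.98},{"xyz":[-0.1,-0.02,0],"angular":[0,0,-0.31],"gripper":0.98}])

```text
t: 14.85
tool_pos: [0.5956, -0.0275, 0.0278]
ee_rot: [0.142, 0.99, -0.002, 0.009]
contact_force: [-3.3, 1.3, -0.1]
width: 0.989
```

```bash
python3 look.py w15
python3 - <<'E'
from bench import env,imaging
from rk import *
import cv2
a=imaging.snapshot("side")["image"][:,:,::-1];cv2.imwrite("pics/s15.png",cv2.resize(a[100:240,220:400],None,fx=4.4,fy=4.2,interpolation=cv2.INTER_CUBIC))
E
```

```text
{'A': array([89.4, 44.9]), 'B': array([177.5,  -4.4]), 'psi': np.float64(-60.8), 'z': np.float64(0.0278), 'L': 101.0, 'f': array([-3.3,  1.3, -0.1]), 't': 14.85, 'tilt': array([ 0.0175, -0.0056])}
```

View pics/w15.png

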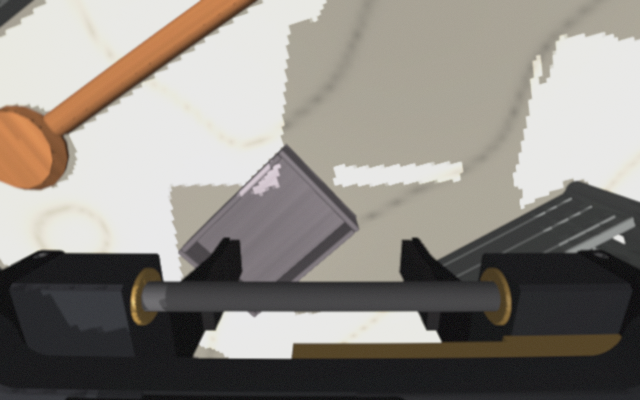

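View pics/s15.png

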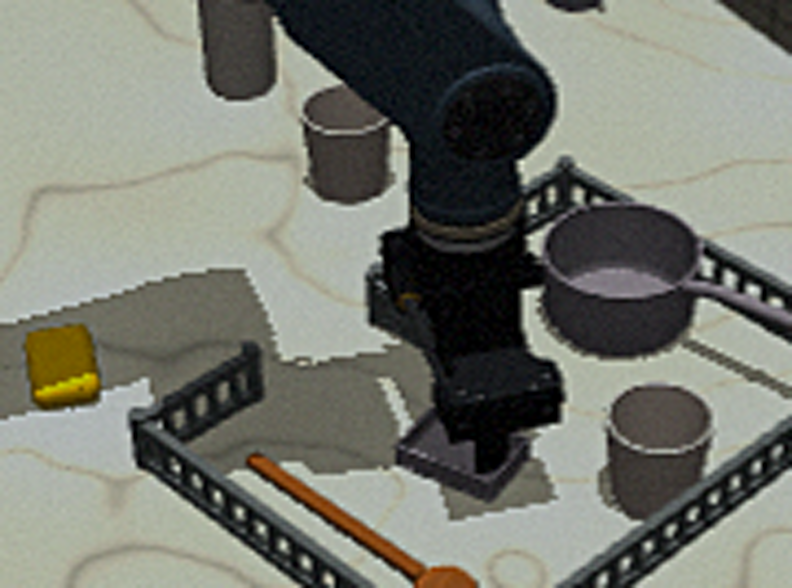

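```bash
python3 tp.py w15 286 147 359 228;python3 - <<'E'
from rk import *
# clearance check body: cup_in rack
for n,w in [("cupin",(.6615,-.1422)),("pan",(.7507,.025)),("shampoo",(.68,.40))]:
    d=np.array(w)-O;print(n,d@X,d@Y)
E
```

```text
[117.8 -38.1]
[107.   13.5]
width 52.74412101952359 yaw 0.20616908228158765 centre [149.6  -4.6]
cupin 0.2599731979483722 0.05873862739710937
pan 0.11701303728822408 0.1831366678319355
shampoo -0.26429343506468317 0.19826492423449515
```

>>> drive_tool(deltas=[{"xyz":[0,0.2,0],"angular":[0,0,0],"gripper":0.98},{"xyz":[-0.05,0.1,-0.6],"angular":[0,0,0],"gripper":0.98},{"xyz":[-0.03,0.03,-1],"angular":[0,0,0],"gripper":0.98},{"xyz":[0,0,-1],"angular":[0,0,0],"gripper":0.98},{"xyz":[0,0,-1],"angular":[0,0,0],"gripper":0.98}])

```text
t: 15.58
tool_pos: [0.6021, -0.0218, 0.1036]
ee_rot: [0.143, 0.99, -0.002, 0.014]
contact_force: [0.1, 0.2, 0.1]
width: 0.987
```

>>> drive_tool(deltas=[{"xyz":[0,0,-1],"angular":[0,0,0],"gripper":0.98},{"xyz":[0,0,-1],"angular":[0,0,0],"gripper":0.98},{"xyz":[0,0,-1],"angular":[0,0,0],"gripper":0.98},{"xyz":[0,0,-1],"angular":[0,0,0],"gripper":0.98},{"xyz":[0,0,-1],"angular":[0,0,0],"gripper":0.98}])

```text
t: 16.2
tool_pos: [0.6093, -0.0207, 0.2166]
ee_rot: [0.144, 0.989, -0.001, 0.03]
contact_force: [-0.5, -0.1, -0.5]
width: 0.993
```

>>> drive_tool(deltas=[{"xyz":[0,0,-0.5],"angular":[0,0,0],"gripper":0.98},{"xyz":[0,0,0],"angular":[0,0,0],"gripper":0.98},{"xyz":[0,0,0],"angular":[0,0,0],"gripper":0.98},{"xyz":[0,0,0],"angular":[0,0,0],"gripper":0.98},{"xyz":[0,0,0],"angular":[0,0,0],"gripper":0.98}])

```text
t: 16.82
tool_pos: [0.6115, -0.0203, 0.2295]
ee_rot: [0.145, 0.989, -0.001, 0.034]
contact_force: [0.9, 0.7, 0.1]
width: 0.993
```

>>> drive_tool(deltas=[{"xyz":[0,0,0],"angular":[0,0,0],"gripper":0.98},{"xyz":[0,0,0],"angular":[0,0,0],"gripper":0.98},{"xyz":[0,0,0],"angular":[0,0,0],"gripper":0.98},{"xyz":[0,0,0],"angular":[0,0,0],"gripper":0.98},{"xyz":[0,0,0],"angular":[0,0,0],"gripper":0.98}])

```text
t: 17.45
tool_pos: [0.6111, -0.0203, 0.2284]
ee_rot: [0.145, 0.989, -0.001, 0.033]
contact_force: [0.1, -0.5, -0.0]
width: 0.991
```

```bash
python3 look.py w16
python3 - <<'E'
from bench import env,imaging
from rk import *
import cv2
a=imaging.snapshot("side")["image"][:,:,::-1];cv2.imwrite("pics/s16.png",cv2.resize(a[100:240,220:400],None,fx=4.4,fy=4.2,interpolation=cv2.INTER_CUBIC))
a=imaging.snapshot("top")["image"][:,:,::-1];cv2.imwrite("pics/t16.png",cv2.resize(a[60:310,90:400],None,fx=2.4,fy=2.4,interpolation=cv2.INTER_CUBIC))
E
```

```text
{'A': array([85.9, 61.9]), 'B': array([173.9,  11.9]), 'psi': np.float64(-60.4), 'z': np.float64(0.2284), 'L': 101.2, 'f': array([ 0.1, -0.5, -0. ]), 't': 17.45, 'tilt': array([ 0.0656, -0.0107])}
```

View pics/w16.png

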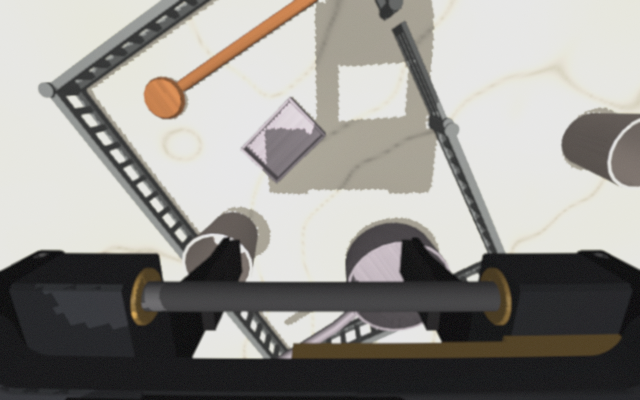

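View pics/s16.png

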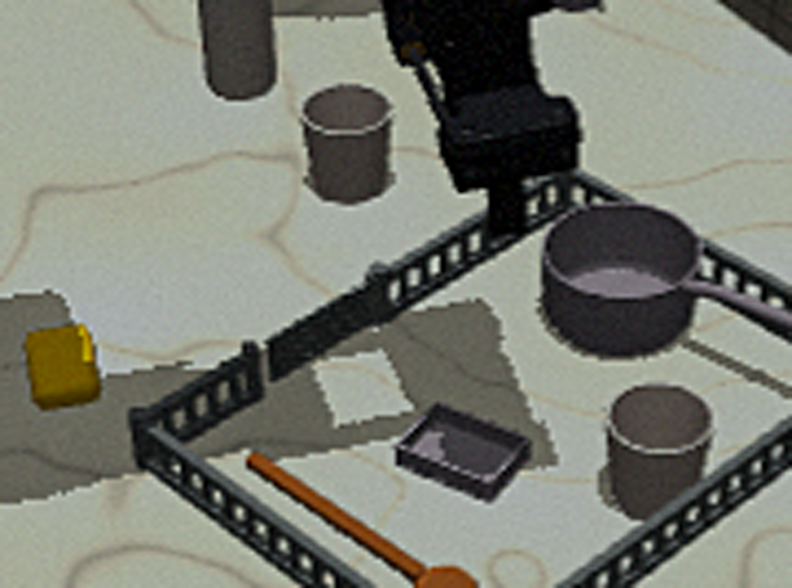

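View pics/t16.png

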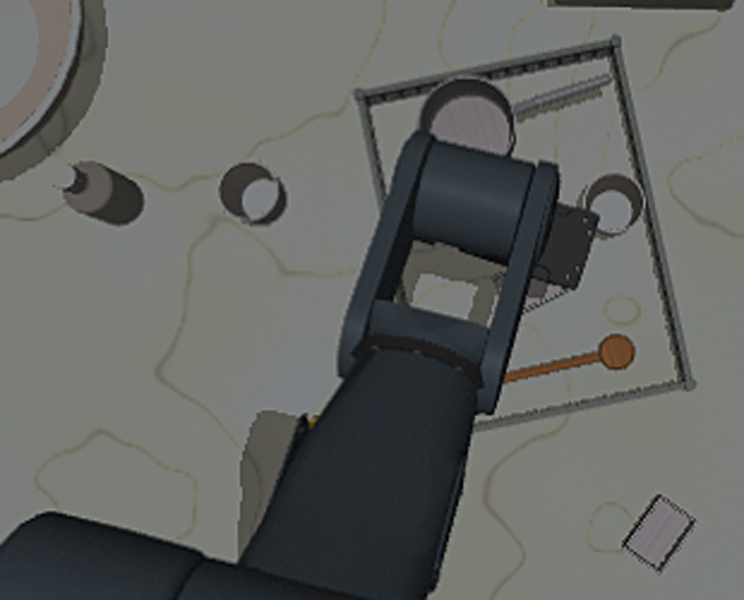

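```bash
python3 tp.py w16 292 97 325 133; python3 -c "
from bench import order;print(order.hand_in())"
```

```text
[118.1 -36.7]
[106.9  11.2]
width 49.11135728510274 yaw 0.22997616951752559 centre [149.5  -4.1]
the job is handed in; nothing more can be done
None
```

The tray is inside the rack, standing flat, with the flap shut behind it, and I handed the job in at about 17.5 s. The hand-in gives no verdict, so the checks below are my own.

- **What I did:** I chose the left-most of the two trays. One finger pushed the flap open near its hinge and held it. The other finger, inside the tray, pushed on its front wall and slid it through the opening. I turned the tool and widened the jaws so the flap stayed held until the whole tray was out of its sweep, then lifted straight up.
- **Flap:** It looked shut and in line with the wall in both the side and wrist pictures. I saw no sign of it touching the tray. The tray's nearest corner was about 114 mm from the hinge when I let go, against the flap's 100 mm reach.
- **Tray:** It measured about (150, -4) mm in the rack frame, turned about 0.2 rad.
- **Other things:** The soap, cup_out, pan, cup_in and spoon looked unmoved by eye. I did not recheck the cream jar.
- **Force:** The tool read almost no force at the end (about 0.5 N), with the gripper well above the rack.

**What disagreed:**
- The wrist camera's positions were about 3 mm off from the other cameras.
- Under the flap's force (up to about 12 N) the tool lagged and tilted by up to 0.04 rad, and it still read 0.07 rad after the lift.
- The tray turned to about -0.28 rad near the right post and may have brushed it. I steered it left and it went through.

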